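# Tug, release and hold open the cover of a vial heater

## Task

A colleague needs both hands to load the vial heater, so open its hinged cover for them. Before touching the release slide, tug the cover up by its bar handle, through the few millimetres of play it has, to learn whether it is caught; if it is, let it back down and push the release slide fully to its far end; then lift the cover by the handle to about 55 degrees and finish while still holding it open there by the handle, with the other things on the bench left where they stand.

Things in the scene. Friction and masses are not known exactly. Their poses are not given: they have to be found in the camera images.
- heater: Dry-block vial heater: a white case fixed to the bench, 310 (its x) x 320 (its y) x 115 mm high. Origin: centre of the underside; z up; -x is its front, with the display, nearest the robot. Its flat top, 115 mm up, is a 72 mm deep front deck (x -155 to -83 mm), then the brushed-metal cover (x -84 to 124 mm, y -138 to 138 mm, flush with the deck), then a narrow rear strip. A small vial stands on the left (+y) end of the deck.
- hinge (a point): Middle of the cover's hinge line, at the rear: heater frame (125, 0, 100) mm. The hinge axis is parallel to the heater's y.
- cover: The brushed-metal hinged cover with its handle, a flat slab 208 x 276 x 15 mm. Origin: on the hinge line, at the middle of its rear lower edge (the same point as hinge); with the cover shut its axes are the heater's, and it extends towards -x.
- cover_angle (a joint): Opening angle of the cover in rad: 0 shut, up to 1.35; positive lifts its front edge up and back about the hinge. The cover weighs about 0.5 kg with a damped hinge and falls shut slowly unless held. A bolt hidden inside may or may not hold it; nothing outside shows which. If caught, it rises only about 0.04 rad (8 mm at the handle) and then stops hard; if free, it goes on rising with about 3 N at the handle.
- handle (a point): Middle of the handle. Round black bar handle fixed to the cover's top, 14 mm thick, 110 mm long along the heater's y, on a 10 mm post 7 mm from either end. This point: the middle of the bar, on its axis, 40 mm above the cover's top. With the cover shut it lies at heater frame (-70, 30, 155) mm; from the hinge that is 195 mm forward, 30 mm to the left (+y) and 55 mm up, and it turns about the hinge with the cover. Its axes are the heater's with the cover shut.
- release (a joint): Travel of the release slide in m: 0 at rest (always the start, caught or not), 0.032 at its far end; positive is towards the heater's -y (to the right, away from the handle). Takes about 4 N and stays where it is left. Pushing it to the far end draws the hidden bolt back, and the bolt then stays back.
- release_top (a point): Top centre of the black upright grip of the release slide on the front deck: 24 (heater's x) x 12 (heater's y) x 34 mm high above the deck. At rest it lies at heater frame (-119, -85, 149.5) mm.
- vial: Bystander: capped glass vial, 22 mm wide, 42 mm high, standing on the heater's front deck. Origin: centre of its underside.
- reagent: Bystander: glass bottle with a blue cap, 80 mm wide, 160 mm high, on the bench to the right. Origin: centre of its underside.
- wash: Bystander: white plastic bottle, 66 mm wide, 170 mm high, on the bench to the right. Origin: centre of its underside.
- beaker: Bystander: glass beaker, 70 mm wide, 90 mm high, on the bench to the left. Origin: centre of its underside.
- rack: Bystander: white vial rack, 70 x 160 x 40 mm, with eight holes, on the bench to the left. Origin: centre of its underside.
- tips: Bystander: grey closed box, 120 x 85 x 60 mm, on the bench to the right. Origin: centre of its underside.
- jar: Bystander: amber glass jar, 44 mm wide, 50 mm high, on the bench to the left, near the robot. Origin: centre of its underside.

How it is judged (in metres and radians):
On the way:
1. the cover has been tugged up by at least 0.02 rad before the release slide has been moved (under 3 mm) (value of joint cover_angle above 0.02 rad and value of joint release below 0.003 m), for 0.1 s.
At the end, for the whole second after the job is handed in: The cover is open between 0.70 and 1.22 rad (40 to 70 degrees), still (under 0.1 rad/s), and held by the fingers at its handle (fingers touch the cover with over 0.5 N, with the grasp point within 65 mm of the middle of the handle) (value of joint cover_angle between 0.7 and 1.22 rad and velocity of joint cover_angle between -0.1 and 0.1 rad/s and contact force between the fingers and cover above 0.5 N and distance between the grasp point and handle below 0.065 m); the arm keeps its last pose, push and grip.
It fails at once if a bystander is moved more than 30 mm on the bench, or the vial more than 20 mm (distance of vial from where it was at the start of the episode above 0.02 m or distance of any of reagent, wash, beaker, rack, tips, jar from where it was at the start of the episode above 0.03 m).
It also fails if it takes over 48 s, if anything falls off the work surface, if the arm or the gripper's body presses on something with over 40 N, if the wrist force passes 120 N, or if a joint passes its speed limit or range.

## Robot

A 6-joint arm with a two-finger parallel gripper is mounted at the origin on the work surface. World frame = base frame: x ahead of the robot, y to its left, z up, the work surface at z = 0. Lengths are in mm, angles in rad, forces in N, time in s.
With the tool pointing down it reaches from about 325 to 850 mm from the base axis. Payload 15.5 kg.
Tool frame: the origin (TCP) lies between the finger pads; the fingertips stand 17 mm ahead of it and the grasp point (between the pads) lies 2 mm behind it; y points along the fingers, x is the direction in which the jaws open and shut, and the axes are right-handed (so a half turn about y gives the same grasp; the last joint's range is limited). The gripper opens to 91 mm and grips with 3 to 60 N. Pads are 32 mm wide; open, the fingers measure 118 mm over their backs; the gripper's body (76 mm by 178 mm) begins 60 mm behind the grasp point.
Start: joints at [1.228, 0.494, 1.345, -0, 1.302, -0.096], TCP at [152.684, 606.064, 230.915] pointing down, gripper open.
Joint ranges: [-2.91, 2.91], [-0.82, 2.16], [0.22, 2.67], [-1.22, 4.37], [0.12, 2.79], [-3.08, 3.08]. Speed limits (rad/s): [1.89, 1.89, 2.57, 3.01, 3.01, 3.01].

## Interface

Orientations are given as a rotation vector (axis times angle).
In Python, from rig import ctrl, cams, ticket, masks_of, pinpoint gives the robot as it stands. The module is installed in compiled form; this text tells all that it offers.
- The arm moves only by the tool play_rows, never from a script. Its argument "steps" is a list of rows, each a list of 6 numbers: the shift along the tool's x, y, z in cm, then the turn, a rotation vector about the tool's x, y, z in degrees. A call has 1 to 20 rows; each row shifts and turns the pose as measured when the row begins, along the tool's axes as they then stand; what a row does not reach is not made up. A row lasts 1/10 s, in which the tool goes at most 50 mm and 8.59 degrees, less where a joint would pass 70% of its speed; a pose out of reach is approached as far as the arm can. A call with a gripper value outside its range is refused whole. "fingers" is the opening, from -1 (shut) to 1 (fully open), set as the call begins (left out, the last holds). The fingers move at their own pace and stop on an object; "squeeze" is the grip in N (left out, the last holds). Time passes only in rows, so rows that do not move let the fingers close. It gives the time, the measured TCP pose, the force and the opening at its end, in the units of the state.
- ctrl.state(): the state, without advancing time (a new reading comes with each control period).
- cams.get_image(name): name is "scene" or "top" or "wrist"; returns (picture, depth): 480x640x3 uint8, red, green, blue; 480x640 float32, mm along the optical axis (not along the pixel's ray), 0 where there is no reading.
- cams.camera_info(name): a dict with "fx", "fy", "cx", "cy" (pixels), "k1" (the pictures are not rectified: a ray, as slopes to the right and down, at radius r is drawn at 1 + k1 r^2 times it, then the intrinsics apply), "T" (4x4, takes a point from camera to world coordinates). Camera axes: x right, y down, z forward; pixel columns grow to the right and rows downward; lengths in mm; the calibration is good to about 2 mm. A picture is of the moment at which its call begins: read the wrist's pose just before it. camera_info takes no time and is no camera call; for the wrist camera it gives the pose at the moment of the call.
- ticket.finish_job(): hands the job in, once; it reports no verdict.
Trained networks look in the newest picture that a camera, given by its name, has taken for a name from the list of things; names that differ only in an ending like _2 or _b are one class to them, and where a whole thing is asked for, a point or a joint stands for the part that bears it (a point fixed in the world has none). Each returns a list of dicts, best first, with "conf" (0 to 1); they miss things now and then, are a little off and sometimes report something else, mostly with a low value. They report only what shows in the picture. A call takes as long as a camera call.
- masks_of(camera, query): "pixels" (480x640 bool, what is visible of it) and "bbox" ([left, top, width, height] in pixels, round what is visible of it).
- pinpoint(camera, query): "position" ([column, row] in pixels: a listed point, or the origin of a listed thing).
The state is a dict: "clock": time; "joints": joint angles; "joint_velocities": joint speeds; "effort": joint torques, N m; "eef_pos": TCP position; "tool_rot": TCP orientation; "force": force on the tool from outside, world axes, zero at the start; "wrist_torque": the same for the moment, N m; "grip_width": finger opening in mm.
Only numpy, scipy, OpenCV 4.12 (cv2) and the standard library are available. Lean on these libraries where they do the work, as an engineer would, in place of code of your own. Each camera call takes 0.05 s, during which the arm holds its last target. There are 200 camera calls.

## Working session

There is one attempt and no reset: what is moved stays moved. The work goes in short steps, Python scripts to look and compute and a tool call to move; the robot and the scene stay as the last step left them, time stands still between calls to the robot, and variables do not carry over. Pictures are saved under pics/ and viewed, about 8 in all and at most 12, crops included, and the job is handed in when it is done.

Besides the shell and the picture viewer there is one more tool, called by a JSON object that holds its "name" and its "arguments", one argument or row to a line. play_rows: Moves the arm, as the interface text tells. Its arguments: {"type":"object","properties":{"steps":{"type":"array","items":{"type":"array","items":{"type":"number"}}},"fingers":{"type":"number"},"squeeze":{"type":"number"}},"required":["steps"]}

```bash
mkdir -p pics; ls
cat > h.py <<'E'
import numpy as np, cv2
from rig import ctrl, cams, ticket, masks_of, pinpoint
from scipy.spatial.transform import Rotation as R
def save(name, fn):
    im,d=cams.get_image(name); cv2.imwrite(fn, im[:,:,::-1]); return im,d
def rays(i,px):
    px=np.asarray(px,float).reshape(-1,1,2)
    K=np.array([[i['fx'],0,i['cx']],[0,i['fy'],i['cy']],[0,0,1]])
    # forward model: u = s(1+k1 r^2)
    return cv2.undistortPoints(px,K,np.array([i['k1'],0,0,0.])).reshape(-1,2)
def world(i,px,z):
    s=rays(i,px); z=np.asarray(z,float).reshape(-1,1)
    P=np.c_[s*z,z]; T=np.array(i['T']); return P@T[:3,:3].T+T[:3,3]
def on_plane(i,px,h):
    s=rays(i,px); T=np.array(i['T']); d=np.c_[s,np.ones(len(s))]@T[:3,:3].T
    return T[:3,3]+d*((h-T[2,3])/d[:,2:3])
E
python3 - <<'E'
from h import *
print(ctrl.state())
for c in ("scene","top"):
    im,d=save(c,f"pics/{c}0.png"); i=cams.camera_info(c); print(c,{k:(np.round(v,3).tolist()) for k,v in i.items()})
    for q,h in (("handle",155),("release_top",149.5),("hinge",100),("heater",0),("vial",115),("cover",100),("reagent",0),("wash",0),("beaker",0),("rack",0),("tips",0),("jar",0)):
        r=pinpoint(c,q)
        for x in r[:2]: print(q,round(x['conf'],2),np.round(x['position']),on_plane(i,x['position'],h).round(0)[0])
E
```

```text
pics
{'clock': 0.0, 'joints': array([ 1.22848787e+00,  4.94192157e-01,  1.34614797e+00, -1.05126986e-05,
        1.30248404e+00, -9.55068954e-02]), 'joint_velocities': array([ 0.00123702,  0.00070587,  0.00078566,  0.00027453, -0.00131369,
        0.00128559]), 'effort': array([-2.55345054e-03, -8.78767920e+01, -3.81860769e+01,  7.07150018e-02,
        5.27360290e-02, -8.58086423e-05]), 'eef_pos': array([152.57118894, 605.71542436, 230.32696429]), 'tool_rot': array([-1.31657807, -1.02472832,  1.026453  ]), 'force': array([-0.23011076,  0.2979    ,  0.4967264 ]), 'wrist_torque': array([0.01539984, 0.0057016 , 0.02390047]), 'grip_width': 91.08187481386939}
scene {'fx': 512.115, 'fy': 512.115, 'cx': 312.372, 'cy': 233.891, 'k1': -0.097, 'T': [[0.783, 0.387, -0.487, 1152.221], [0.622, -0.478, 0.62, -822.105], [0.007, -0.789, -0.614, 933.652], [0.0, 0.0, 0.0, 1.0]]}
handle 0.71 [347. 209.] [539. 107. 155.]
release_top 0.67 [303. 227.] [494. -23. 149.]
release_top 0.36 [401. 264.] [762.   8. 150.]
hinge 0.65 [399. 266.] [737.  54. 100.]
hinge 0.33 [191. 354.] [ 546. -450.  100.]
heater 0.8
[... 601 characters left out ...]
: 318.316, 'cy': 236.213, 'k1': -0.02, 'T': [[-0.003, -0.989, 0.149, 364.079], [-1.0, 0.002, -0.006, 26.867], [0.005, -0.149, -0.989, 1186.97], [0.0, 0.0, 0.0, 1.0]]}
handle 0.98 [292. 229.] [537.  82. 155.]
handle 0.58 [172. 218.] [562. 364. 155.]
release_top 0.69 [337. 246.] [496. -23. 150.]
hinge 0.64 [298. 155.] [734.  71. 100.]
heater 0.77 [302. 210.] [614.  63.   0.]
vial 0.61 [247. 250.] [494. 191. 115.]
cover 0.85 [299. 153.] [740.  68. 100.]
reagent 0.61 [479. 260.] [ 478. -407.    0.]
reagent 0.19 [207. 338.] [279. 308.   0.]
beaker 0.83 [176. 219.] [590. 402.   0.]
rack 0.57 [153. 272.] [449. 458.   0.]
tips 0.58 [483. 317.] [ 329. -409.    0.]
jar 0.8 [206. 339.] [275. 311.   0.]
```

View pics/top0.png

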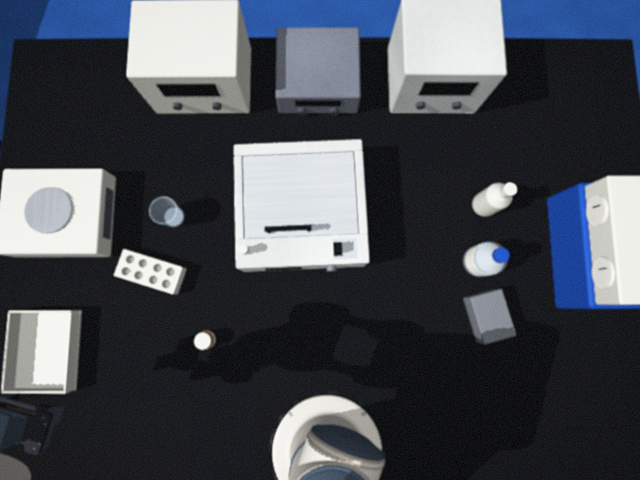

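View pics/scene0.png

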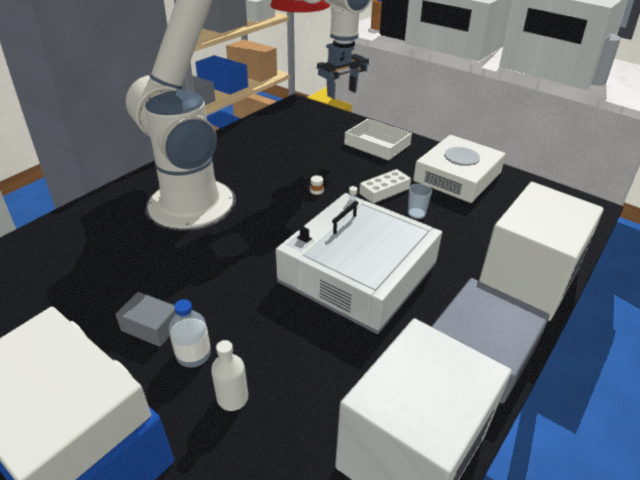

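Run:
```python
from h import *
im,d=cams.get_image("top"); i=cams.camera_info("top")
v,u=np.nonzero(d>0); P=world(i,np.c_[u,v],d[v,u])
for q in ("cover","heater","release","handle"):
    for r in masks_of("top",q)[:2]:
        m=r['pixels'][v,u]; p=P[m]; print(q,round(r['conf'],2),r['bbox'],m.sum(),np.percentile(p,[2,50,98],axis=0).round(0).tolist())
        if q=="cover" and m.sum()>3000: 
            c=p[abs(p[:,2]-np.median(p[:,2]))<6]; print("top z",np.median(c[:,2])); print(cv2.minAreaRect(c[:,:2].astype(np.float32)))
# heater top surface
t=(abs(P[:,2]-115)<5)&(abs(P[:,0]-610)<260)&(abs(P[:,1]-68)<260)
print("top rect",cv2.minAreaRect(P[t][:,:2].astype(np.float32)), np.median(P[t][:,2]))
b=(P[:,2]>140)&(P[:,2]<175)&(abs(P[:,0]-538)<70)&(abs(P[:,1]-85)<90)
p=P[b];print("bar",b.sum(),cv2.minAreaRect(p[:,:2].astype(np.float32)),np.median(p,axis=0),np.percentile(p[:,2],[10,50,90]))
b=(P[:,2]>135)&(P[:,2]<165)&(abs(P[:,0]-495)<35)&(abs(P[:,1]+22)<35)
p=P[b];print("rel",b.sum(),cv2.minAreaRect(p[:,:2].astype(np.float32)) if len(p)>3 else p,np.median(p,axis=0))
```

```text
cover 0.86 [241.5, 149.7, 116.0, 89.9] 9116 [[531.0, -65.0, 111.0], [628.0, 67.0, 115.0], [728.0, 198.0, 159.0]]
top z 114.64358011424258
((630.318115234375, 66.33280944824219), (208.918701171875, 275.9749450683594), 2.9068188667297363)
heater 0.57 [233.5, 137.9, 135.8, 134.5] 16751 [[454.0, -90.0, 45.0], [600.0, 63.0, 115.0], [758.0, 218.0, 147.0]]
release 0.41 [333.2, 243.4, 10.6, 11.9] 85 [[482.0, -34.0, 115.0], [492.0, -23.0, 147.0], [507.0, -17.0, 152.0]]
handle 0.61 [242.2, 149.4, 116.8, 89.7] 9146 [[531.0, -66.0, 111.0], [628.0, 65.0, 115.0], [728.0, 197.0, 159.0]]
top rect ((610.0008544921875, 64.91473388671875), (310.24371337890625, 320.15594482421875), 2.4200680255889893) 114.62043329426365
bar 281 ((538.7542724609375, 92.2606201171875), (14.06472110748291, 109.51184844970703), 2.081352710723877) [537.87658524  93.12768724 160.31752176] [156.52844897 160.31752176 163.42308493]
rel 51 ((494.10162353515625, -24.168598175048828), (11.194296836853027, 21.403934478759766), 89.4229965209961) [494.78133924 -24.95689691 148.34422488]
```

```bash
cat >> h.py <<'E'
yaw=np.deg2rad(2.35); C=np.array([610.,64.9]); 
def hw(x,y,z): 
    c,s=np.cos(yaw),np.sin(yaw); return np.array([C[0]+c*x-s*y, C[1]+s*x+c*y, z])
def move(target, Rt=None):
    s=ctrl.state(); Rn=R.from_rotvec(s['tool_rot']); 
    d=Rn.inv().apply(np.array(target)-s['eef_pos'])/10
    r=np.zeros(3) if Rt is None else np.degrees((Rn.inv()*Rt).as_rotvec())
    print("clk",round(s['clock'],2),"pos",s['eef_pos'].round(1),"F",s['force'].round(1),"w",round(s['grip_width'],1)); print("shift cm",d.round(2),"turn deg",r.round(1)); return d,r
def Rdown(sign): # tool y down, x along sign*heater x
    x=sign*np.array([np.cos(yaw),np.sin(yaw),0]); y=np.array([0,0,-1.]); return R.from_matrix(np.c_[x,y,np.cross(x,y)])
E
python3 - <<'E'
from h import *
s=ctrl.state(); print(R.from_rotvec(s['tool_rot']).as_matrix().round(3))
for g in (1,-1): print(g); move(hw(-70,30,231),Rdown(g))
E
```

```text
[[ 0.244 -0.    -0.97 ]
 [ 0.97  -0.     0.244]
 [-0.    -1.     0.   ]]
1
clk 1.55 pos [152.7 606.  230.9] F [-1.4 -0.1  0.8] w 91.2
shift cm [-4.041e+01 -1.000e-02 -5.000e+01] turn deg [ 0.  73.5 -0. ]
-1
clk 1.55 pos [152.7 606.  230.9] F [-1.4 -0.1  0.8] w 91.2
shift cm [-4.041e+01 -1.000e-02 -5.000e+01] turn deg [  -0.  -106.5   -0. ]
```

{"name": "play_rows", "arguments": {
  "steps": [
    [-0.13,0,-3.45,0,3.7,0],
    [-0.13,0,-3.45,0,3.7,0],
    [-0.13,0,-3.45,0,3.7,0],
    [-0.13,0,-3.45,0,3.7,0],
    [-0.13,0,-3.45,0,3.7,0],
    [-0.13,0,-3.45,0,3.7,0],
    [-0.13,0,-3.45,0,3.7,0],
    [-0.13,0,-3.45,0,3.7,0],
    [-0.13,0,-3.45,0,3.7,0],
    [-0.13,0,-3.45,0,3.7,0],
    [-0.13,0,-3.45,0,3.7,0],
    [-0.13,0,-3.45,0,3.7,0],
    [-0.13,0,-3.45,0,3.7,0],
    [-0.13,0,-3.45,0,3.7,0],
    [-0.13,0,-3.45,0,3.7,0],
    [-0.13,0,-3.45,0,3.7,0],
    [-0.13,0,-3.45,0,3.7,0],
    [-0.13,0,-3.45,0,3.7,0],
    [-0.13,0,-3.45,0,3.7,0],
    [-0.13,0,-3.45,0,3.7,0]
  ],
  "fingers": 1
}}

```text
clock: 3.55
eef_pos: [556.5, 81.0, 230.2]
tool_rot: [-1.568, 0.008, -0.014]
force: [-0.2, -0.8, 0.5]
grip_width: 91.0
```

Run:
```python
from h import *
move(hw(-70,30,231),Rdown(1))
```

```text
clk 3.55 pos [556.5  81.  230.2] F [-0.2 -0.8  0.5] w 91.0
shift cm [-1.79 -0.08  1.07] turn deg [-0.2 -3.1  0.2]
```

{"name": "play_rows", "arguments": {
  "steps": [
    [-0.9,0,0.55,0,-1.5,0],
    [-0.9,0,0.55,0,-1.5,0],
    [0,0,0,0,0,0],
    [0,0,0,0,0,0]
  ]
}}

```text
clock: 3.95
eef_pos: [537.8, 89.6, 230.4]
tool_rot: [-1.568, -0.032, 0.025]
force: [-0.3, 0.3, 0.6]
grip_width: 91.1
```

Run:
```python
from h import *
move(hw(-70,30,153),Rdown(1))
im,d=save("wrist","pics/w1.png"); i=cams.camera_info("wrist")
v,u=np.nonzero(d>0); P=world(i,np.c_[u,v],d[v,u])
b=(P[:,2]>152)&(P[:,2]<172)&(abs(P[:,0]-538)<30)&(abs(P[:,1]-92)<80)
p=P[b];print("bar",b.sum(),cv2.minAreaRect(p[:,:2].astype(np.float32)) if b.sum()>5 else 0,np.percentile(p,[2,50,98],axis=0).round(1) if b.sum() else 0)
```

```text
clk 3.95 pos [537.8  89.6 230.4] F [-0.3  0.3  0.6] w 91.1
shift cm [0.08 7.74 0.21] turn deg [-0.1 -0.3  0.3]
bar 2907 ((538.72216796875, 90.079345703125), (13.957569122314453, 109.76770782470703), 2.5759880542755127) [[530.7  63.  154.8]
 [538.1 105.6 160.3]
 [545.7 143.5 162.4]]
```

View pics/w1.png

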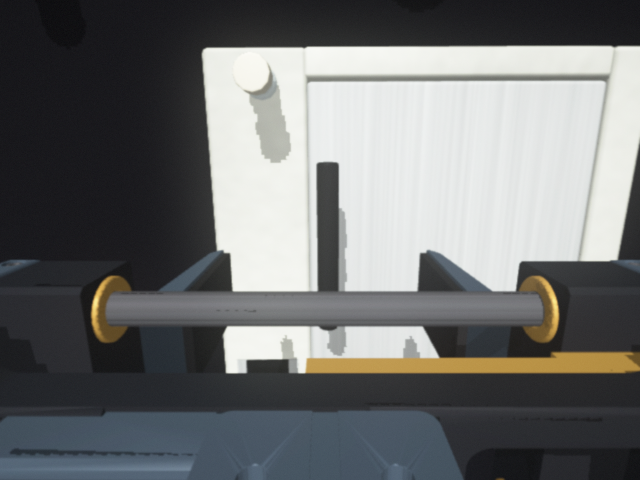

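The wrist view shows the bar (column 328, rows 162–328) centred between the fingers (inner edges at about 230 and 420). The vial is at (253, 73), and the release grip is partly visible at (270, 365), clear of the fingers. Next I descend and grip.

{"name": "play_rows", "arguments": {
  "steps": [
    [0.05,1.5,0.1,0,0,0],
    [0.05,1.5,0.1,0,0,0],
    [0,1.5,0,0,0,0],
    [0,1.5,0,0,0,0],
    [0,1.2,0,0,0,0],
    [0,0.5,0,0,0,0],
    [0,0,0,0,0,0],
    [0,0,0,0,0,0]
  ]
}}

```text
clock: 4.8
eef_pos: [541.5, 96.4, 151.5]
tool_rot: [-1.568, -0.04, 0.027]
force: [0.3, -0.0, -0.1]
grip_width: 91.3
```

{"name": "play_rows", "arguments": {
  "steps": [
    [0,0,0,0,0,0],
    [0,0,0,0,0,0],
    [0,0,0,0,0,0],
    [0,0,0,0,0,0],
    [0,0,0,0,0,0],
    [0,0,0,0,0,0],
    [0,0,0,0,0,0],
    [0,0,0,0,0,0]
  ],
  "fingers": -1,
  "squeeze": 25
}}

```text
clock: 5.6
eef_pos: [542.6, 96.4, 153.5]
tool_rot: [-1.567, -0.042, 0.025]
force: [-0.2, 0.0, 0.3]
grip_width: 30.4
```

{"name": "play_rows", "arguments": {
  "steps": [
    [-0.38,0,0,0,0,0],
    [0,0,0,0,0,0]
  ]
}}

```text
clock: 5.8
eef_pos: [539.4, 96.2, 153.6]
tool_rot: [-1.567, -0.044, 0.023]
force: [19.2, 1.7, -8.9]
grip_width: 14.1
```

{"name": "play_rows", "arguments": {
  "steps": [
    [0,0,0,0,0,0],
    [0,0,0,0,0,0],
    [0,0,0,0,0,0]
  ]
}}

```text
clock: 6.1
eef_pos: [539.7, 96.3, 153.4]
tool_rot: [-1.567, -0.044, 0.022]
force: [1.7, 0.4, -2.3]
grip_width: 13.6
```

Gripped with the opening at 13.6 mm, matching the 14 mm bar. Now the tug.

{"name": "play_rows", "arguments": {
  "steps": [
    [0,-0.15,0,0,0,0],
    [0,-0.15,0,0,0,0],
    [0,-0.15,0,0,0,0],
    [0,-0.15,0,0,0,0],
    [0,0,0,0,0,0],
    [0,0,0,0,0,0]
  ]
}}

```text
clock: 6.7
eef_pos: [541.5, 96.3, 159.5]
tool_rot: [-1.567, -0.047, 0.02]
force: [3.7, -0.0, -5.2]
grip_width: 13.5
```

{"name": "play_rows", "arguments": {
  "steps": [
    [0,-0.15,0,0,0,0],
    [0,-0.15,0,0,0,0],
    [0,0,0,0,0,0]
  ]
}}

```text
clock: 7.0
eef_pos: [542.4, 96.4, 162.4]
tool_rot: [-1.567, -0.048, 0.019]
force: [2.6, 0.3, -5.5]
grip_width: 13.2
```

{"name": "play_rows", "arguments": {
  "steps": [
    [0,-0.15,0,0,0,0],
    [0,-0.15,0,0,0,0],
    [0,0,0,0,0,0]
  ]
}}

```text
clock: 7.3
eef_pos: [543.4, 96.4, 165.4]
tool_rot: [-1.567, -0.049, 0.017]
force: [1.5, 0.9, -5.5]
grip_width: 13.4
```

{"name": "play_rows", "arguments": {
  "steps": [
    [0.13,-0.33,0,0,0,0],
    [0.13,-0.33,0,0,0,0],
    [0.13,-0.33,0,0,0,0],
    [0.13,-0.33,0,0,0,0],
    [0.13,-0.33,0,0,0,0],
    [0,0,0,0,0,0]
  ]
}}

```text
clock: 7.9
eef_pos: [550.0, 96.6, 182.6]
tool_rot: [-1.567, -0.049, 0.017]
force: [3.6, 1.0, -6.4]
grip_width: 13.4
```

```bash
cat >> h.py <<'E'
def angle(fn):
    im,d=save("top",fn); i=cams.camera_info("top")
    v,u=np.nonzero(d>0); P=world(i,np.c_[u,v],d[v,u]); c,s=np.cos(yaw),np.sin(yaw)
    q=np.c_[(P[:,0]-C[0])*c+(P[:,1]-C[1])*s, -(P[:,0]-C[0])*s+(P[:,1]-C[1])*c, P[:,2]]
    for a in range(-130,131,20):
        b=(abs(q[:,1]-a)<10)&(q[:,0]>-70)&(q[:,0]<115)&(q[:,2]>95)&(q[:,2]<420)
        p=q[b]
        if len(p)<40: continue
        th=np.arctan2(p[:,2]-115,125-p[:,0]); print(a,len(p),np.percentile(th,[10,50,90]).round(3))
    return q
E
python3 - <<'E'
from h import *
print(ctrl.state()['force'],ctrl.state()['eef_pos']); angle("pics/t1.png")
E
```

```text
[ 3.57224905  0.98323929 -6.43485962] [549.97087539  96.64457434 182.62699666]
-130 527 [0.108 0.146 0.172]
-110 592 [0.114 0.145 0.174]
-90 589 [0.114 0.145 0.176]
-70 562 [0.12  0.147 0.181]
-50 110 [0.131 0.149 0.162]
-10 81 [0.122 0.149 0.381]
110 88 [0.136 0.149 0.159]
130 65 [0.132 0.148 0.158]
```

The cover stands at about 0.147 rad, well past the 0.04 rad bolt limit, with a steady 3–4 N. It is free, so the slide stays untouched. I keep lifting along the arc.

{"name": "play_rows", "arguments": {
  "steps": [
    [0.26,-0.54,0,0,0,0],
    [0.27,-0.54,0,0,0,0],
    [0.29,-0.53,0,0,0,0],
    [0.3,-0.52,0,0,0,0],
    [0.32,-0.51,0,0,0,0],
    [0.34,-0.5,0,0,0,0],
    [0.35,-0.49,0,0,0,0],
    [0.37,-0.48,0,0,0,0],
    [0.38,-0.47,0,0,0,0],
    [0.4,-0.46,0,0,0,0],
    [0,0,0,0,0,0]
  ]
}}

```text
clock: 9.05
eef_pos: [581.4, 97.9, 233.9]
tool_rot: [-1.567, -0.044, 0.022]
force: [2.1, 1.2, -7.1]
grip_width: 13.4
```

```bash
cat >> h.py <<'E'
def arc(goal):
    s=ctrl.state(); h=hw(125,0,100); e=s['eef_pos']; 
    for zoff in (0,2):
        dx=(e[0]-h[0])*np.cos(yaw)+(e[1]-h[1])*np.sin(yaw); dz=e[2]+zoff-h[2]
        print("radius",round(np.hypot(dx,dz),1),"theta",round(np.arctan2(dz,-dx)-np.arctan2(55,195),3))
    x=-195*np.cos(goal)+55*np.sin(goal); z=195*np.sin(goal)+55*np.cos(goal)
    move(hw(125+x,30,98+z)); print(R.from_rotvec(s['tool_rot']).as_matrix().round(3).tolist(), s['joints'].round(2))
E
python3 - <<'E'
from h import *
arc(0.96)
E
```

```text
radius 202.7 theta 0.446
radius 204.1 theta 0.454
clk 9.05 pos [581.4  97.9 233.9] F [ 2.1  1.2 -7.1] w 13.4
shift cm [ 8.62 -5.42 -0.41] turn deg [0. 0. 0.]
[[0.999, 0.014, -0.042], [0.042, 0.004, 0.999], [0.014, -1.0, 0.004]] [0.06 0.43 1.44 0.   1.25 0.02]
```

{"name": "play_rows", "arguments": {
  "steps": [
    [0.41,-0.45,-0.02,0,0,0],
    [0.42,-0.44,-0.02,0,0,0],
    [0.43,-0.42,-0.02,0,0,0],
    [0.45,-0.41,-0.02,0,0,0],
    [0.46,-0.4,-0.02,0,0,0],
    [0.47,-0.38,-0.02,0,0,0],
    [0.48,-0.37,-0.02,0,0,0],
    [0.49,-0.35,-0.02,0,0,0],
    [0.5,-0.34,-0.02,0,0,0],
    [0,0,0,0,0,0]
  ]
}}

```text
clock: 10.05
eef_pos: [623.9, 99.6, 272.9]
tool_rot: [-1.564, -0.042, 0.026]
force: [0.3, 3.3, -5.7]
grip_width: 13.7
```

Run:
```python
from h import *
arc(0.96)
```

```text
radius 204.8 theta 0.73
radius 206.5 theta 0.736
clk 10.05 pos [623.9  99.6 272.9] F [ 0.3  3.3 -5.7] w 13.7
shift cm [ 4.31 -1.59 -0.41] turn deg [0. 0. 0.]
[[0.999, 0.01, -0.043], [0.043, 0.007, 0.999], [0.01, -1.0, 0.007]] [0.06 0.46 1.28 0.01 1.39 0.02]
```

{"name": "play_rows", "arguments": {
  "steps": [
    [0.53,-0.24,-0.04,0,0,0],
    [0.54,-0.23,-0.04,0,0,0],
    [0.54,-0.21,-0.04,0,0,0],
    [0.54,-0.2,-0.04,0,0,0],
    [0.54,-0.19,-0.04,0,0,0],
    [0.54,-0.18,-0.04,0,0,0],
    [0.54,-0.17,-0.04,0,0,0],
    [0.54,-0.16,-0.04,0,0,0],
    [0,0,0,0,0,0],
    [0,0,0,0,0,0],
    [0,0,0,0,0,0],
    [0,0,0,0,0,0]
  ]
}}

```text
clock: 11.25
eef_pos: [664.2, 101.2, 294.6]
tool_rot: [-1.559, -0.038, 0.033]
force: [-0.5, 3.9, -6.2]
grip_width: 13.4
```

Run:
```python
from h import *
arc(0.96); angle("pics/t2.png"); save("scene","pics/s2.png")
i=cams.camera_info("top")
for q,h in (("vial",115),("reagent",0),("beaker",0),("rack",0),("tips",0),("jar",0)):
    for x in pinpoint("top",q)[:1]: print(q,round(x['conf'],2),on_plane(i,x['position'],h).round(0)[0])
im,d=cams.get_image("wrist"); print(masks_of("wrist","handle")[:1] and pinpoint("wrist","handle")[:1])
```

```text
radius 206.6 theta 0.953
radius 208.5 theta 0.957
clk 11.25 pos [664.2 101.2 294.6] F [-0.5  3.9 -6.2] w 13.4
shift cm [ 0.26  0.53 -0.41] turn deg [0. 0. 0.]
[[0.999, 0.002, -0.045], [0.045, 0.011, 0.999], [0.003, -1.0, 0.011]] [0.06 0.51 1.13 0.01 1.49 0.01]
-130 250 [0.909 0.982 1.055]
-110 278 [0.936 0.985 1.059]
-90 371 [0.744 0.976 1.043]
-70 329 [0.784 0.978 1.036]
-10 209 [0.976 1.036 1.223]
10 248 [1.102 1.146 1.198]
30 172 [1.111 1.144 1.185]
50 164 [1.109 1.142 1.181]
70 102 [1.105 1.136 1.202]
90 94 [0.976 0.986 1.143]
110 202 [0.976 0.993 1.056]
130 180 [0.975 0.991 1.083]
reagent 0.95 [ 478. -402.    0.]
beaker 0.93 [595. 416.   0.]
rack 0.93 [447. 454.   0.]
tips 0.7 [ 334. -408.    0.]
[{'position': [319.1, 302.6], 'conf': 0.59}]
```

View pics/s2.png

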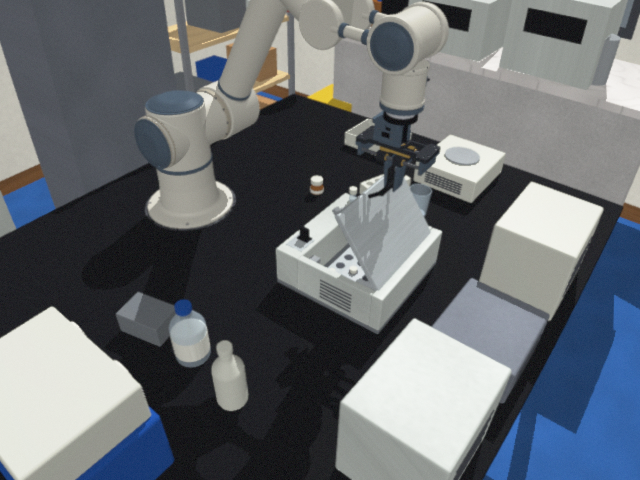

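The scene view shows the cover open, its front edge rising from (340, 210), with the fingers on its handle near (392, 185). The slide is at rest at (303, 235), and the vial stands at (353, 190). I'll run one stillness check and then hand in.

{"name": "play_rows", "arguments": {
  "steps": [
    [0,0,0,0,0,0],
    [0,0,0,0,0,0],
    [0,0,0,0,0,0],
    [0,0,0,0,0,0],
    [0,0,0,0,0,0]
  ]
}}

```text
clock: 12.3
eef_pos: [664.3, 101.2, 294.7]
tool_rot: [-1.559, -0.038, 0.033]
force: [-0.4, 4.3, -5.3]
grip_width: 13.1
```

Run:
```python
from h import *
arc(0.96); print(ticket.finish_job())
```

```text
radius 206.6 theta 0.954
radius 208.5 theta 0.958
clk 12.3 pos [664.3 101.2 294.7] F [-0.4  4.3 -5.3] w 13.1
shift cm [ 0.24  0.54 -0.41] turn deg [0. 0. 0.]
[[0.999, 0.003, -0.045], [0.045, 0.011, 0.999], [0.003, -1.0, 0.011]] [0.06 0.51 1.13 0.01 1.49 0.01]
the job is handed in; nothing more can be done
None
```

The cover is open at about 55 degrees and still held there by its handle; I handed the job in at 12.3 s.

- **Tug:** I gripped the bar and tugged the cover up before going near the release slide. It rose past the 8 mm stop with a steady pull of about 3–4 N. Depth images then put it at about 0.147 rad, so it was not caught. I therefore left the slide alone and lifted the cover straight along its arc.
- **Last checks:** The cover angle came out at 0.954–0.958 rad from the arm's position and about 0.98 rad from the depth image. The arm was still to about 0.1 mm, and the opening was 13.1 mm on the 14 mm bar. The grasp point is off the handle's middle by an estimated 7–10 mm, mostly along the bar.
- **Bystanders:** The reagent, rack and tips were located within about 6 mm of where they started. The beaker read about 15 mm off, which I put down to detection error, since the arm never went near it.
- **Not confirmed by measurement:** In the last top picture the detector missed the vial and the jar. Both look to be in place in the scene view. I did not re-measure the wash bottle, but it too looks unmoved there.

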